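Click a switch housing into the lift carriage and hang the carriage on the first rung

TASK

Bring the cream switch housing up to wiring height: push it down into the nest on the stand's carriage until it clicks fully home past the side ball, then raise the carriage by its black handle past the lowest rung, so that its red gravity lever falls back level above that rung. Lower it gently, never letting it drop, until it hangs by the lever on that lowest rung, not on a higher one, and let go. Leave the brass bushes and the zinc striker plate where they are.

Things in the scene. Friction and masses are not known exactly. Their poses are not given: they have to be found in the camera images.
- stand: Fixed height stand. Origin: on the table, midway between its two upright guide rods (14 mm dia, 170 mm apart along its y). z up; -x is its front, where the carriage's shelf, nest and handle are. Grey base plate 220 x 220 x 12 mm, x -130 to +90 mm. An open frame 330 to 354 mm up caps the rods and spans x -13 to +86 mm; in front of x = -20 mm it is free from above.
- below_rungs (a point): Point on the table straight below the middle of the rungs: a rack of three level round rungs, 10 mm dia, along the stand's y, one above another, 50 mm pitch. The rack is clamped at a different height at every set-up and this is not measured: the lowest rung's axis lies 100 to 175 mm above the table. Find it by feel or by sight.
- carriage (a joint): Height of the carriage above its bottom stop, m (0 = on the stop, its start; upward positive, to 0.22). It slides freely up and down the rods, keeps the stand's yaw, weighs 0.65 to 0.86 kg with the lever, and falls if let go. Pushing down on it at 0 is safe. While it hangs on a rung its weight is off whoever holds the handle.
- lever_pivot (a point): Pivot of the red gravity lever (84 mm above the table at carriage 0). Its nose reaches 55 mm to +x; a tail weight holds it level; it cannot tip nose-up. Going up, each rung tips the nose down (under 1 N) till the pivot is 39 mm above the rung's axis; then it levels and, lowered, rests on it 10 mm above. Lowered from 28 to 39 mm, the nose can wedge at once, slanting: not hung: raise further.
- handle_mid (a point): Middle of the black handle bar on the carriage's shelf: 14 mm dia, 65 mm long along the stand's x, its axis 46 mm above the shelf (76 mm above the table at carriage 0), a post at each end, 61 mm apart. Pinch it from above across the stand's y. It stands 104 mm to the +y side of the nest's centre.
- nest_floor (a point): Centre of the floor of the nest, an open grey pocket on the shelf, 30 mm above the table at carriage 0; inside 32 (stand's x) x 38 (y) mm, 30 mm deep, walls 6 mm, with a flared mouth whose lips rise to 37 mm above the floor. A sprung ball in the -y wall, 15 mm above the floor, juts 3.6 mm in; pushing the housing past it takes 5 to 15 N downwards, then it drops free to the floor.
- switch: Cream plastic switch housing, loose, standing upright on the table: 30 (x) x 36 (y) x 68 mm high, 70 to 120 g. Origin: centre of its underside, z up. Its +y and -y faces each have a groove for the ball, 3.5 mm deep, 11 to 19 mm above the underside. It goes in either way round with its y along the stand's y.
- bush1: Brass spacer bush standing on the table, 22 mm dia, 12 mm bore, 20 mm high; origin: centre of its underside. Leave it alone.
- bush2: A second such bush. Leave it alone.
- bush3: A third such bush. Leave it alone.
- striker: Zinc striker plate lying flat, 32 (x) x 90 (y) x 5 mm with two slots; origin: centre of its underside. Leave it alone.
- bin: Fixed grey steel bin, its lid shut by a cam lock, 146 x 126 x 91 mm high; origin: centre of its underside. An obstacle only.
There are look-alikes about, which are no part of the job. There is more than one size of the switch; the job needs the largest.

How it is judged:
By the outcome, as a careful person would: the job done as asked, in the order asked, and still so for the second after the job is handed in, with the robot touching nothing.
It also fails if it takes over 67 s, if anything falls off the work surface, if the arm or the gripper's body presses on something with over 40 N, if the wrist force passes 120 N, or if a joint passes its speed limit or range.

ROBOT

A 7-joint arm with a two-finger parallel gripper is mounted at the origin on the work surface. World frame = base frame: x ahead of the robot, y to its left, z up, the work surface at z = 0. Lengths are in m, angles in degrees, forces in N, time in s.
With the tool pointing down it reaches from about 0.4 to 0.9 m from the base axis. Payload 5.6 kg.
Tool frame: the origin (TCP) lies midway between the tips of the shut fingers; the grasp point (between the pads) lies 19 mm behind it (env.grasp_offset is the distance from the TCP to the grasp point, in m); y points along the fingers, z is the direction in which the jaws open and shut, and the axes are right-handed (so a half turn about y gives the same grasp; the last joint's range is limited). The gripper opens to 92 mm and grips with 3 to 60 N. Pads are 20 mm wide; open, the fingers measure 128 mm over their backs; the gripper's body (75 mm by 189 mm) begins 69 mm behind the grasp point.
Start: joints at [-68.698, 26.786, -0.665, 91.828, 0.344, 61.387, -3.226], TCP at [0.262, 0.595, 0.215] pointing down, gripper open.
Joint ranges: [-144.91, 144.91], [-17.63, 115.5], [-89.93, 88.59], [15.96, 139.68], [-74.01, 254.01], [8.47, 105.57], [-167.45, 167.45]. Speed limits (degrees/s): [147.25, 147.25, 180, 180, 180, 180, 180].

INTERFACE

Orientations are given as [roll, pitch, yaw] about the fixed x, y, z axes, in that order (R = Rz(yaw) Ry(pitch) Rx(roll)).
In Python, from station import env gives the robot as it stands.
- The arm moves only by the tool arm_command, never from a script. Its argument "plan" is one flat list of numbers, 6 for each row, row after row: the shift along the tool's x, y, z scaled (see below), then the turn, a rotation vector about the tool's x, y, z scaled (see below). In form: [tx, ty, tz, wx, wy, wz, tx, ty, tz, wx, wy, wz, ...]. A call has 1 to 20 rows; each row is the pose to reach, as a shift and turn from the pose commanded when the call began, along the tool's axes at that moment, turning the shorter way round; what a row does not reach only later rows make up. The controller multiplies each number of a shift by 0.15 m and each number of a turn by 180 degrees. A row lasts 1/10 s, in which the tool goes at most 50 mm and 8.59 degrees, less where a joint would pass 70% of its speed; a pose out of reach is approached as far as the arm can. A call with a number of a shift or a turn outside -1 to 1 is refused whole. A call with a gripper value outside its range is refused whole. "grip" is the closure, from 0 (fully open) to 1 (shut), set as the call begins (left out, the last holds). The fingers move at their own pace and stop on an object; "squeeze" is the grip in N (left out, the last holds). Time passes only in rows, so rows that repeat a pose let the fingers close. It gives the time, the measured TCP pose, the force and the opening at its end, in the units of the state.
- env.sense(): the state, without advancing time (a new reading comes with each control period).
- env.capture(name): name is "scene" or "top" or "wrist"; returns the picture (384x512x3 uint8, red, green, blue); there is no depth.
- env.calibration(name): a dict with "camera_matrix" (3x3 intrinsics, pixels), "D" ([k1, k2, p1, p2, k3] as OpenCV has them; the pictures are not rectified), "R" (3x3) and "t" (3): a world point X has camera coordinates R X + t. Camera axes: x right, y down, z forward; pixel columns grow to the right and rows downward; lengths in m; the calibration is good to about 2 mm. A picture is of the moment at which its call begins: read the wrist's pose just before it. calibration takes no time and is no camera call; for the wrist camera it gives the pose at the moment of the call.
- env.hand_in(): hands the job in, once; it reports no verdict.
The state is a dict: "time_s": time; "q": joint angles; "qd": joint speeds; "effort": joint torques, N m; "eef_pos": TCP position; "ee_rot": TCP orientation; "force": force on the tool from outside, world axes, zero at the start; "wrist_torque": the same for the moment, N m; "gripper_width": finger opening in m.
Only numpy, scipy, OpenCV 4.12 (cv2) and the standard library are available. Lean on these libraries where they do the work, as an engineer would, in place of code of your own. Each camera call takes 0.05 s, during which the arm holds its last target. There are 200 camera calls.

## Working session

There is one attempt and no reset: what is moved stays moved. The work goes in short steps, Python scripts to look and compute and a tool call to move; the robot and the scene stay as the last step left them, time stands still between calls to the robot, and variables do not carry over. Pictures are saved under pics/ and viewed, about 8 in all and at most 12, crops included, and the job is handed in when it is done.

Besides the shell and the picture viewer there is one more tool, called by a JSON object that holds its "op" and its "data", one argument or row to a line. arm_command: Moves the arm, as the interface text tells. Its arguments: {"type":"object","properties":{"plan":{"type":"array"},"grip":{"type":"number"},"squeeze":{"type":"number"}},"required":["plan"]}

```bash
ls; mkdir -p pics; python3 - <<'E'
from station import env
import cv2, numpy as np
s=env.sense();print({k:np.round(v,3).tolist() for k,v in s.items()}, env.grasp_offset)
a=env.capture("scene");b=env.capture("top")
for n,i in(("scene",a),("top",b)):
    cv2.imwrite(f"pics/{n}0.png",i[:,:,::-1])
    c=env.calibration(n);print(n,{k:np.round(v,4).tolist() for k,v in c.items()})
cv2.imwrite("pics/a_top.png",cv2.resize(b[:,:,::-1],(800,600),interpolation=cv2.INTER_CUBIC))
cv2.imwrite("pics/a_scene.png",cv2.resize(a[:,:,::-1],(800,600),interpolation=cv2.INTER_CUBIC))
E
```

```text
pics
{'time_s': 0.0, 'q': [-68.698, 26.835, -0.664, 91.879, 0.345, 61.389, -3.226], 'qd': [-0.004, -0.004, 0.025, 0.016, -0.053, 0.077, 0.014], 'effort': [0.0, -52.058, -0.012, -24.374, -0.057, 0.017, 0.0], 'eef_pos': [0.262, 0.594, 0.214], 'ee_rot': [-90.101, -0.009, -23.77], 'force': [0.478, -0.076, -0.115], 'wrist_torque': [-0.035, 0.029, 0.018], 'gripper_width': 0.092} 0.0187
scene {'camera_matrix': [[368.311, 0.0, 248.9778], [0.0, 368.311, 192.0136], [0.0, 0.0, 1.0]], 'D': [-0.0231, 0.0, 0.0, 0.0, 0.0], 'R': [[0.9237, 0.3829, 0.0147], [0.2703, -0.624, -0.7332], [-0.2716, 0.6812, -0.6799]], 't': [-0.5207, -0.087, 1.2374]}
top {'camera_matrix': [[358.3936, 0.0, 251.3504], [0.0, 358.3936, 192.3186], [0.0, 0.0, 1.0]], 'D': [0.0238, 0.0, 0.0, 0.0, 0.0], 'R': [[-0.0137, -0.9995, -0.0285], [-0.9878, 0.018, -0.1546], [0.1551, 0.0261, -0.9876]], 't': [0.0228, 0.5548, 0.8302]}
```

View pics/a_top.png

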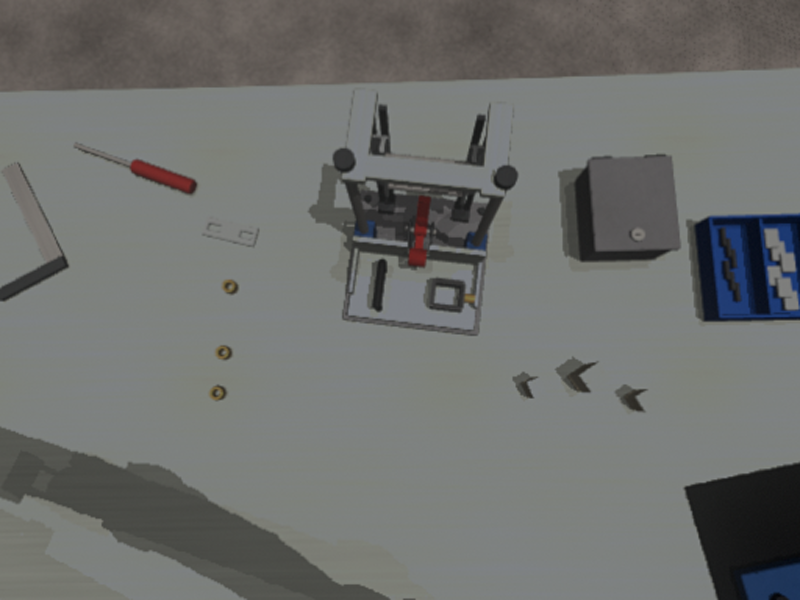

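View pics/a_scene.png

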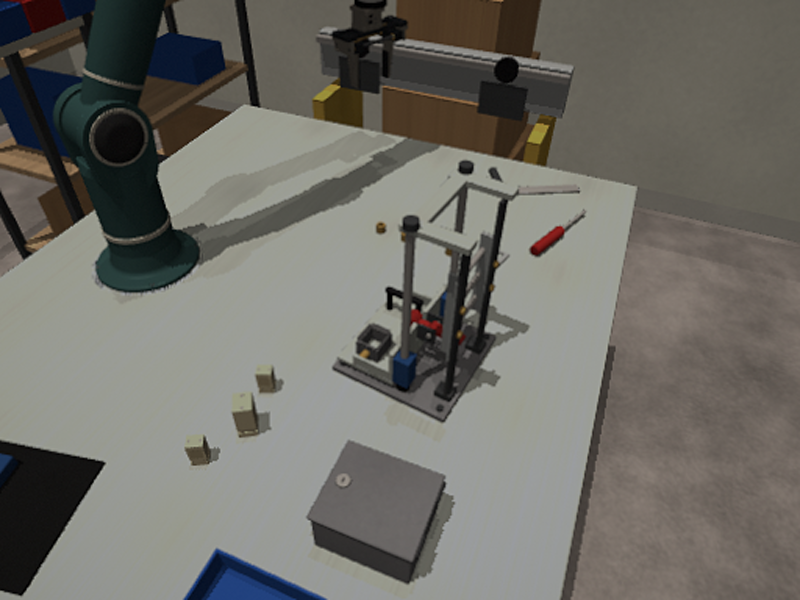

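Candidates for the switch in the top view: (525,382), (573,373) and (630,397). In the scene view they are at (265,378), (245,413) and (198,450). The middle one looks largest. The tray parts at right (785,270) are also look-alikes. Next, a close crop with measurements.

```bash
cat > h.py <<'E'
from station import env
import cv2, numpy as np
def undist(c,px):
    return cv2.undistortPoints(np.float64(px).reshape(-1,1,2),np.array(c["camera_matrix"]),np.array(c["D"])).reshape(-1,2)
def ray(c,px):
    R=np.array(c["R"]);t=np.array(c["t"]);n=undist(c,px)
    d=np.c_[n,np.ones(len(n))]@R; return -R.T@t,d
def plane(c,px,z):
    o,d=ray(c,px); return o+d*((z-o[2])/d[:,2])[:,None]
def proj(c,X):
    return cv2.projectPoints(np.float64(X).reshape(-1,1,3),cv2.Rodrigues(np.array(c["R"]))[0],np.array(c["t"]),np.array(c["camera_matrix"]),np.array(c["D"]))[0].reshape(-1,2)
def tri(cs,pxs):
    A=np.zeros((3,3));b=np.zeros(3);L=[]
    for c,p in zip(cs,pxs):
        o,d=ray(c,[p]);d=d[0]/np.linalg.norm(d[0]);M=np.eye(3)-np.outer(d,d);A+=M;b+=M@o;L.append((o,M))
    x=np.linalg.solve(A,b);return x,[round(float(np.linalg.norm(M@(x-o))),4) for o,M in L]
E
python3 - <<'E'
import cv2,numpy as np
t=cv2.imread("pics/top0.png");s=cv2.imread("pics/scene0.png")
def cr(i,x,y,w,h,W,H):
    i=cv2.resize(i[y:y+h,x:x+w],(W,H),interpolation=cv2.INTER_CUBIC); return cv2.convertScaleAbs(i,alpha=1.5)
A=cr(t,215,50,120,170,400,567)[:560]   # 3.333x
A=cr(t,212,120,110,100,440,400)  #4x
B=cr(t,325,220,90,50,360,200)    #4x
C=cr(s,110,225,80,80,320,320)[:200]
C=cr(s,115,228,72,40,360,200) #5x
C=cr(s,110,225,90,80,360,320)
top=np.hstack([A,np.vstack([B,cr(s,115,228,72,40,360,200)])])
D=cr(s,205,100,125,50,800,200)
D=cr(s,205,180,125,30,800,192)
cv2.imwrite("pics/b.png",np.vstack([top,D]))
E
```

```text
(no output)
```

View pics/b.png

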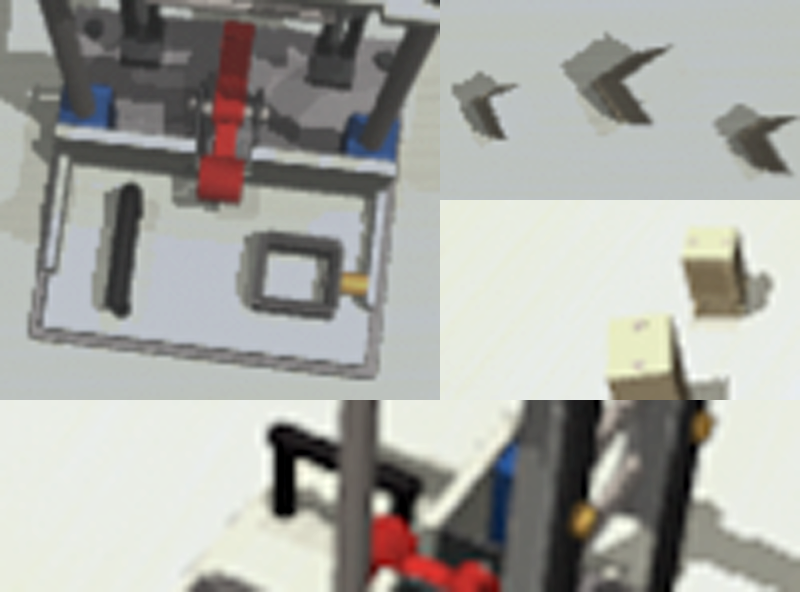

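The crop confirms that the middle housing is clearly the largest. In native top pixels its top face has corners near (355.8,237), (366.3,228.3), (375,235.5) and (364.5,244.3). The handle is at about (243,178), the nest at about (285,189), and the base front corners are at (219.5,204.5) and (305.7,214.2).

```bash
python3 - <<'E'
from h import *
c=env.calibration("top");cs=env.calibration("scene")
B=lambda *p:[(212+x/4,120+y/4) for x,y in p]
S=lambda *p:[(325+(x-440)/4,220+y/4) for x,y in p]
print("front corners z12",plane(c,B((30,338),(375,377)),.012).round(3).tolist())
print("handle ends z.083",plane(c,B((132,190),(121,310)),.080).round(3).tolist())
n=plane(c,B((258,234),(341,240),(334,318),(250,310)),.067);print("nest lip",n.round(3).tolist(),n.mean(0).round(4))
n=plane(c,B((267,252),(327,256),(324,304),(263,298)),.03);print("nest floor",n.round(3).tolist(),n.mean(0).round(4))
q=plane(c,S((563,68),(605,33),(640,62),(598,97)),.068);print("sw top",q.round(4).tolist(),q.mean(0).round(4))
# scene switch: 3 blobs
im=cv2.imread("pics/scene0.png")
print("scene proj of switch top centre, floor",proj(cs,[q.mean(0),n.mean(0),q.mean(0)*[1,1,0]]).round(1).tolist())
print("wrist cal",{k:np.round(v,3).tolist() for k,v in env.calibration("wrist").items()})
E
```

```text
front corners z12 [[0.53, 0.095, 0.012], [0.502, -0.12, 0.012]]
handle ends z.083 [[0.609, 0.027, 0.08], [0.538, 0.034, 0.08]]
nest lip [[0.584, -0.047, 0.067], [0.579, -0.096, 0.067], [0.532, -0.09, 0.067], [0.538, -0.041, 0.067]] [ 0.5583 -0.0687  0.067 ]
nest floor [[0.579, -0.054, 0.03], [0.576, -0.091, 0.03], [0.546, -0.088, 0.03], [0.551, -0.051, 0.03]] [ 0.5631 -0.071   0.03  ]
sw top [[0.4429, -0.2254, 0.068], [0.4626, -0.2505, 0.068], [0.4458, -0.2692, 0.068], [0.4262, -0.2442, 0.068]] [ 0.4444 -0.2473  0.068 ]
scene proj of switch top centre, floor [[165.9, 248.1], [239.1, 223.7], [169.5, 264.7]]
wrist cal {'camera_matrix': [[278.46, 0.0, 253.635], [0.0, 278.46, 187.894], [0.0, 0.0, 1.0]], 'D': [-0.042, 0.0, 0.0, 0.0, 0.0], 'R': [[0.403, 0.915, -0.003], [0.884, -0.389, 0.26], [0.237, -0.107, -0.966]], 't': [-0.648, -0.029, 0.39]}
```

The scene projection disagrees by about 12 px. The grey quadrilateral I measured is the shadow. The cream top face sits inside the dark "V", which is the two visible sides. I'll re-measure from the scene view and plan a wrist-camera hover.

```bash
python3 - <<'E'
from h import *
from scipy.spatial.transform import Rotation as Ro
cs=env.calibration("scene");ct=env.calibration("top")
p=plane(cs,[(155.5,256.5)],.068);print("sw top from scene",p,"in top:",proj(ct,p))
S=lambda *p:[(325+(x-440)/4,220+y/4) for x,y in p]
print("V apex/arms z.068:",plane(ct,S((600,83),(672,45),(650,125)),.068).round(3).tolist())
cw=env.calibration("wrist");s=env.sense()
R=Ro.from_euler("xyz",s["ee_rot"],degrees=True).as_matrix();C=-np.array(cw["R"]).T@cw["t"]
print("cam in tool",R.T@(C-s["eef_pos"]),"fwd in tool",R.T@np.array(cw["R"])[2])
# where the optical axis meets z=.05 for tool yaw 0
E
```

```text
sw top from scene [[ 0.43520427 -0.27907244  0.068     ]] in top: [[379.68616159 240.10532452]]
V apex/arms z.068: [[0.434, -0.246, 0.068], [0.455, -0.288, 0.068], [0.41, -0.272, 0.068]]
cam in tool [-0.07282485 -0.16888399 -0.00054937] fwd in tool [ 0.25987488  0.96564164 -0.00112369]
```

{"op": "arm_command", "data": {
  "plan": [0.833, -0.367, -1, 0, -0.096, 0, 0.833, -0.367, -1, 0, -0.096, 0, 0.833, -0.367, -1, 0, -0.096, 0, 0.833, -0.367, -1, 0, -0.096, 0, 0.833, -0.367, -1, 0, -0.096, 0],
  "grip": 0
}}

```text
time_s: 0.6
eef_pos: [0.3192, 0.4021, 0.2713]
ee_rot: [-90.0, -0.2, -7.0]
force: [-0.2, 0.8, 0.2]
gripper_width: 0.0917
```

{"op": "arm_command", "data": {
  "plan": [0.378, 0, -0.908, 0, 0, 0, 0.378, 0, -0.908, 0, 0, 0, 0.378, 0, -0.908, 0, 0, 0]
}}

```text
time_s: 0.9
eef_pos: [0.3568, 0.264, 0.2693]
ee_rot: [-90.0, 0.0, -6.4]
force: [0.8, -0.8, 0.0]
gripper_width: 0.092
```

{"op": "arm_command", "data": {
  "plan": [0.378, 0, -0.908, 0, 0, 0, 0.378, 0, -0.908, 0, 0, 0, 0.378, 0, -0.908, 0, 0, 0]
}}

```text
time_s: 1.2
eef_pos: [0.3979, 0.1221, 0.2696]
ee_rot: [-90.0, -0.0, -6.5]
force: [0.7, 0.6, 0.5]
gripper_width: 0.0919
```

{"op": "arm_command", "data": {
  "plan": [0.378, 0, -0.908, 0, 0, 0, 0.378, 0, -0.908, 0, 0, 0, 0.378, 0, -0.908, 0, 0, 0]
}}

```text
time_s: 1.5
eef_pos: [0.439, -0.0197, 0.2697]
ee_rot: [-90.0, -0.0, -6.5]
force: [0.6, -0.4, 0.4]
gripper_width: 0.0919
```

{"op": "arm_command", "data": {
  "plan": [0.378, 0, -0.908, 0, 0, 0, 0.378, 0, -0.908, 0, 0, 0, 0.378, 0, -0.908, 0, 0, 0, 0.378, 0, -0.908, 0, 0, 0, 0.378, 0, -0.908, 0, 0, 0]
}}

```text
time_s: 2.0
eef_pos: [0.4796, -0.16, 0.269]
ee_rot: [-90.0, 0.1, -6.6]
force: [0.1, 0.8, 0.3]
gripper_width: 0.0919
```

```bash
python3 - <<'E'
from h import *
import pickle
s=env.sense();c=env.calibration("wrist");i=env.capture("wrist")
pickle.dump((s,c),open("w1.pkl","wb"));cv2.imwrite("pics/w1.png",i[:,:,::-1])
print(s["time_s"],np.round(s["eef_pos"],4),np.round(s["ee_rot"],2),np.round(s["q"],1),np.round(s["force"],2))
cv2.imwrite("pics/c.png",cv2.convertScaleAbs(cv2.resize(i[:,:,::-1],(800,600),interpolation=cv2.INTER_CUBIC),alpha=1.4))
E
```

```text
2.0 [ 0.4796 -0.16    0.269 ] [-9.002e+01  8.000e-02 -6.600e+00] [-13.3   9.5  31.7 109.8  -5.6  62.2 104.1] [0.14 0.77 0.33]
```

View pics/c.png

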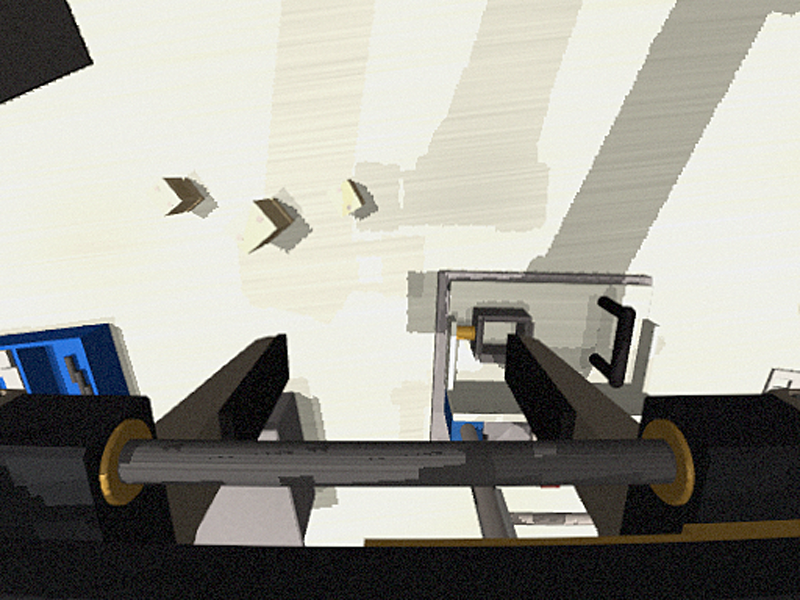

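The wrist view shows the largest housing's dark sides at about (270,222) and the nest at about (500,335). Only the bright top face blends with the table. Next, a zoomed crop with contrast.

```bash
python3 - <<'E'
import cv2,numpy as np
i=cv2.imread("pics/w1.png").astype(float)
def cr(x,y,w,h,k,lo,hi):
    a=np.clip((i[y:y+h,x:x+w]-lo)/(hi-lo)*255,0,255).astype(np.uint8);return cv2.resize(a,(w*k,h*k),interpolation=cv2.INTER_LANCZOS4)
A=cr(145,110,50,60,8,100,220);B=cr(145,110,50,60,8,20,150)
C=cr(280,180,120,15*4,1,0,1)
top=np.hstack([A[:480],B[:480]])
print(i[130:160,150:170].mean((0,1)),i[100:120,100:140].mean((0,1)))
cv2.imwrite("pics/d.png",top)
N=cr(275,165,160,90,5,0,200);cv2.imwrite("pics/e.png",N)
E
```

```text
[147.44333333 161.97       162.51166667] [146.85375 154.665   155.58   ]
```

View pics/d.png

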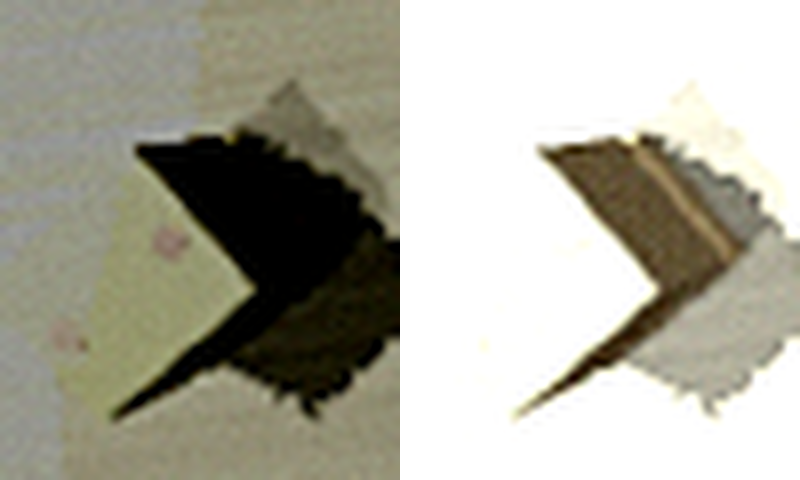

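View pics/e.png

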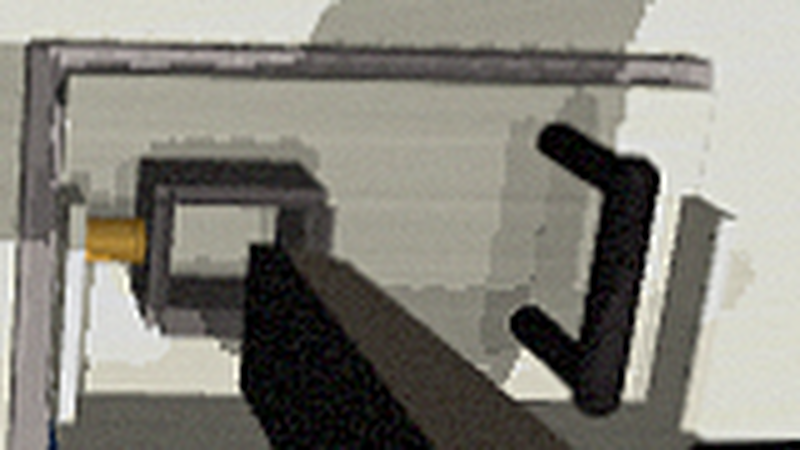

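The crop shows the top-face corners at native (161.9,128.5), (177.1,146) and (159,162.3). The groove on the a–b face marks it as a ±y face. The nest and the handle bar are also clear.

```bash
python3 - <<'E'
from h import *
import pickle
s,c=pickle.load(open("w1.pkl","rb"));ct=env.calibration("top")
f=lambda k,x0,y0,*p:[((x+.5)/k-.5+x0,(y+.5)/k-.5+y0) for x,y in p]
a,b,d=plane(c,f(8,145,110,(135,148),(257,288),(112,418)),.068)
L=lambda v:np.linalg.norm(v).round(4)
print("switch a,b,c",a.round(4),b.round(4),d.round(4),"ab",L(a-b),"bc",L(b-d),"centre",(a+d)/2,"y-axis ang",np.degrees(np.arctan2(*(b-d)[1::-1])),"x ang",np.degrees(np.arctan2(*(a-b)[1::-1])))
h=plane(c,f(5,275,165,(636,168),(601,402)),.076);print("handle",h.round(4).tolist(),h.mean(0),L(h[0]-h[1]),np.degrees(np.arctan2(*(h[1]-h[0])[1::-1])))
e=plane(c,f(5,275,165,(45,55),(710,72)),.012);print("front corners",e.round(4),L(e[0]-e[1]))
fl=plane(c,f(5,275,165,(172,205),(275,205),(172,275)),.030);print("floor ul, ur, ll",fl.round(4).tolist())
lp=plane(c,f(5,275,165,(150,187),(333,187)),.067);print("lip",lp.round(4).tolist())
B=lambda *p:[(212+(x+.5)/4-.5,120+(y+.5)/4-.5) for x,y in p]
x,r=tri([c,ct],[f(5,275,165,(636,168))[0],B((121,312))[0]]);print("handle front tri",x,r)
x,r=tri([c,ct],[f(5,275,165,(601,402))[0],B((132,188))[0]]);print("handle back tri",x,r)
print("switch top via top cam:",plane(ct,[(325+(600-440)/4,220+83/4)],.068))
E
```

```text
switch a,b,c [ 0.411  -0.2747  0.068 ] [ 0.4359 -0.2589  0.068 ] [ 0.4545 -0.2874  0.068 ] ab 0.0295 bc 0.034 centre [ 0.43272046 -0.28104239  0.068     ] y-axis ang 123.14981021378019 x ang -147.58250660746242
handle [[0.5412, 0.0368, 0.076], [0.6112, 0.0285, 0.076]] [0.57620532 0.03263125 0.076     ] 0.0706 -6.72559026788071
front corners [[ 0.5058 -0.117   0.012 ]
 [ 0.5354  0.0934  0.012 ]] 0.2126
floor ul, ur, ll [[0.5534, -0.0836, 0.03], [0.5571, -0.0519, 0.03], [0.5765, -0.0851, 0.03]]
lip [[0.5341, -0.0957, 0.067], [0.5401, -0.0445, 0.067]]
handle front tri [0.53822606 0.03464882 0.08092498] [0.0012, 0.0012]
handle back tri [0.61174249 0.02841985 0.07575015] [0.0004, 0.0004]
switch top via top cam: [[ 0.43414804 -0.24581012  0.068     ]]
```

```bash
python3 - <<'E'
from h import *
import pickle
s,c=pickle.load(open("w1.pkl","rb"))
u=np.array([np.cos(np.radians(123)),np.sin(np.radians(123))]);v=np.array([u[1],-u[0]])
for n,p in {"A":[(347,180),(363,208),(350,212)],"B":[(163,178),(185,190),(168,215)]}.items():
    q=plane(c,np.array(p)/1.5625,.045);r=(q[:,:2]-[.4327,-.281])*1000
    print(n,q.round(3).tolist(),"along jaw",(r@u).round(),"lateral",(r@v).round())
E
```

```text
A [[0.404, -0.196, 0.045], [0.43, -0.185, 0.045], [0.432, -0.197, 0.045]] along jaw [87. 82. 71.] lateral [22. 50. 45.]
B [[0.382, -0.358, 0.045], [0.395, -0.341, 0.045], [0.415, -0.361, 0.045]] along jaw [-37. -30. -58.] lateral [-84. -64. -59.]
```

{"op": "arm_command", "data": {
  "plan": [-0.22, 0.5, -0.837, 0, -0.219, 0, -0.22, 0.5, -0.837, 0, -0.219, 0, -0.22, 0.5, -0.837, 0, -0.219, 0, -0.22, 0.5, -0.837, 0, -0.219, 0, -0.22, 0.5, -0.837, 0, -0.219, 0, -0.22, 0.86, -0.837, 0, -0.219, 0, -0.22, 0.86, -0.837, 0, -0.219, 0, -0.22, 0.86, -0.837, 0, -0.219, 0]
}}

```text
time_s: 2.85
eef_pos: [0.4323, -0.279, 0.1401]
ee_rot: [-89.8, 0.1, 33.0]
force: [-0.3, -1.7, -0.4]
gripper_width: 0.0916
```

```bash
python3 - <<'E'
from h import *
import pickle
s=env.sense();c=env.calibration("wrist");i=env.capture("wrist")
pickle.dump((s,c),open("w2.pkl","wb"));cv2.imwrite("pics/w2.png",i[:,:,::-1])
print(s["time_s"],np.round(s["eef_pos"],4),np.round(s["ee_rot"],2),np.round(s["q"],1))
p=proj(c,[[.4327,-.281,.068]])[0];print(p)
x,y=(p-[80,60]).astype(int);x=max(x,0);y=max(y,0)
cr=i[y:y+120,x:x+160,::-1];print(x,y)
cv2.imwrite("pics/f.png",cv2.convertScaleAbs(cv2.resize(cr,None,fx=5,fy=5,interpolation=cv2.INTER_CUBIC),alpha=1.4))
E
```

```text
2.85 [ 0.4323 -0.279   0.1401] [-8.983e+01  8.000e-02  3.301e+01] [  6.8  20.4  27.  115.8 -12.5  46.8 164.1]
[251.9299432  196.58325389]
171 136
```

View pics/f.png

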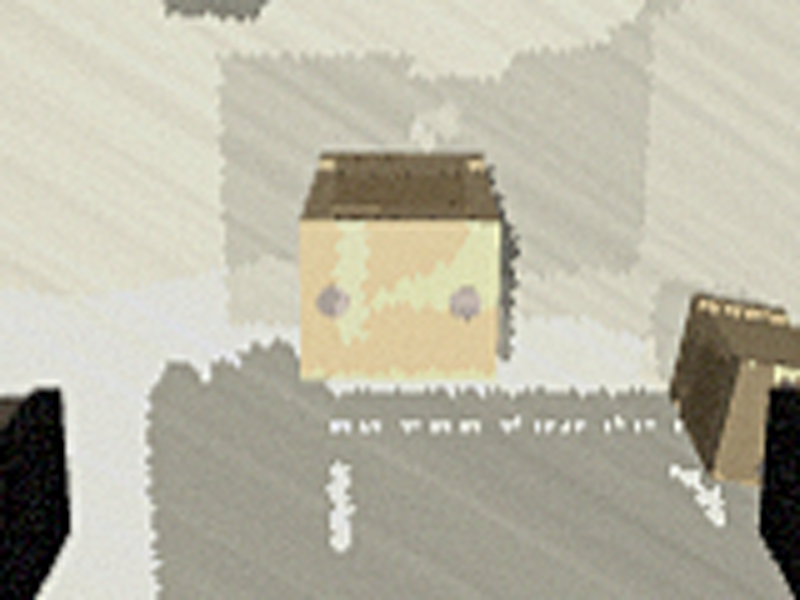

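Alignment is good: the face is square to the jaws and the centre is within about 1 mm. Descending and gripping.

{"op": "arm_command", "data": {
  "plan": [0, 0.15, -0.008, 0, 0, 0, 0, 0.3, -0.008, 0, 0, 0, 0, 0.45, -0.008, 0, 0, 0, 0, 0.58, -0.008, 0, 0, 0, 0, 0.66, -0.008, 0, 0, 0, 0, 0.66, -0.008, 0, 0, 0, 0, 0.66, -0.008, 0, 0, 0],
  "grip": 0.3,
  "squeeze": 40
}}

```text
time_s: 3.6
eef_pos: [0.4342, -0.2821, 0.0428]
ee_rot: [-90.1, -0.0, 32.9]
force: [-0.1, -0.5, 1.0]
gripper_width: 0.0647
```

{"op": "arm_command", "data": {
  "plan": [0, 0, 0, 0, 0, 0, 0, 0, 0, 0, 0, 0, 0, 0, 0, 0, 0, 0, 0, 0, 0, 0, 0, 0, 0, 0, 0, 0, 0, 0, 0, 0, 0, 0, 0, 0],
  "grip": 1
}}

```text
time_s: 4.2
eef_pos: [0.4336, -0.2818, 0.042]
ee_rot: [-90.0, -0.0, 32.9]
force: [0.0, 1.0, 4.7]
gripper_width: 0.0356
```

```bash
python3 - <<'E'
from h import *
s=env.sense()
print(s["time_s"],np.round(s["eef_pos"],4),np.round(s["ee_rot"],2),np.round(s["q"],1),s["gripper_width"],s["force"])
E
```

```text
4.2 [ 0.4336 -0.2818  0.042 ] [-9.002e+01 -3.000e-02  3.293e+01] [ 15.1  29.4  17.6 118.  -15.1  34.7 166. ] 0.035553666479985604 [0.03536948 1.04429727 4.70341333]
```

{"op": "arm_command", "data": {
  "plan": [0, -0.25, 0, 0, 0, 0, 0, -0.55, 0, 0, 0, 0, 0.3, -0.787, 0.15, 0, 0.05, 0, 0.7, -0.787, 0.356, 0, 0.1, 0, 0.7, -0.787, 0.356, 0, 0.147, 0, 0.7, -0.787, 0.356, 0, 0.194, 0, 0.7, -0.787, 0.356, 0, 0.222, 0, 0.7, -0.787, 0.356, 0, 0.222, 0]
}}

```text
time_s: 5.0
eef_pos: [0.4922, -0.1794, 0.1593]
ee_rot: [-90.0, 0.0, -7.0]
force: [-0.8, 0.3, -0.8]
gripper_width: 0.0357
```

{"op": "arm_command", "data": {
  "plan": [0.15, 0, 0.25, 0, 0, 0, 0.25, 0, 0.5, 0, 0, 0, 0.35, 0, 0.7, 0, 0, 0, 0.376, 0, 0.779, 0, 0, 0, 0.376, 0, 0.779, 0, 0, 0, 0.376, 0, 0.779, 0, 0, 0, 0.376, 0, 0.779, 0, 0, 0]
}}

```text
time_s: 5.7
eef_pos: [0.5617, -0.0731, 0.1597]
ee_rot: [-90.0, 0.0, -7.2]
force: [0.3, -0.5, -0.5]
gripper_width: 0.0357
```

```bash
python3 - <<'E'
from h import *
import pickle
s=env.sense();c=env.calibration("wrist");i=env.capture("wrist");t=env.capture("top")
pickle.dump((s,c),open("w3.pkl","wb"));cv2.imwrite("pics/w3.png",i[:,:,::-1]);cv2.imwrite("pics/top3.png",t[:,:,::-1])
print(s["time_s"],np.round(s["eef_pos"],4),np.round(s["ee_rot"],2),np.round(s["q"],1),s["gripper_width"],s["force"])
W=cv2.resize(i[90:240,150:350,::-1],(600,450),interpolation=cv2.INTER_CUBIC)
T=cv2.resize(t[150:225,210:310,::-1],(600,450),interpolation=cv2.INTER_CUBIC)
cv2.imwrite("pics/g.png",cv2.convertScaleAbs(cv2.resize(i[60:240,150:390,::-1],(800,600),interpolation=cv2.INTER_CUBIC),alpha=1.4))
E
```

```text
5.7 [ 0.5617 -0.0731  0.1597] [-9.004e+01  2.000e-02 -7.180e+00] [-16.5  23.5  26.  108.  -12.8  51.4  98.4] 0.03573225173837726 [ 0.26401706 -0.45320848 -0.52381547]
```

View pics/g.png

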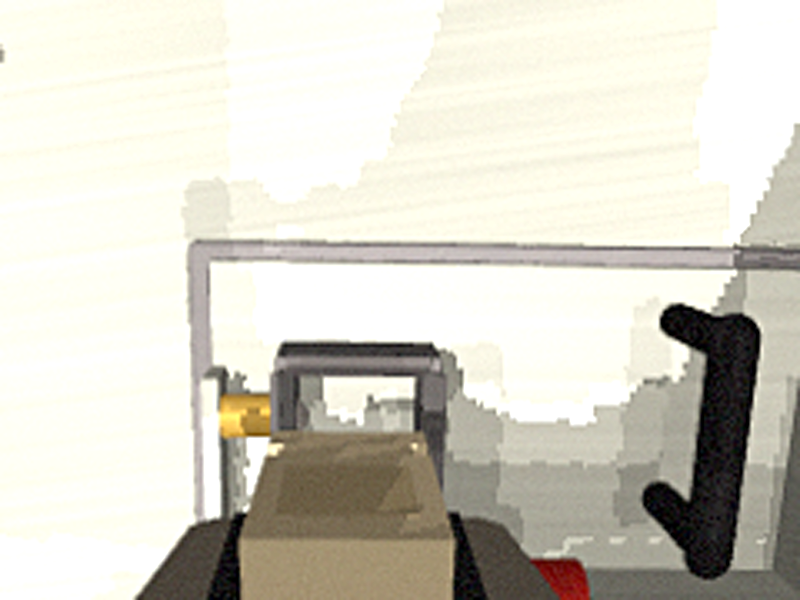

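Held switch is square to the tool. The nest lip front edge runs (275,367)–(440,372), the base front edge (190,242)–(740,258) and the handle bar (742,325)–(708,560).

```bash
python3 - <<'E'
from h import *
import pickle
s,c=pickle.load(open("w3.pkl","rb"));k=10/3
f=lambda *p:[((x+.5)/k-.5+150,(y+.5)/k-.5+60) for x,y in p]
ang=lambda v:np.degrees(np.arctan2(v[1],v[0])).round(2)
def show(n,z,*p):
    q=plane(c,f(*p),z);print(n,q.round(4).tolist(),"len",np.linalg.norm(q[1]-q[0]).round(4),"ang",ang(q[1]-q[0]),"mid",q[:2].mean(0).round(4))
show("base front z12",.012,(190,242),(740,246)) 
show("base front (lower px of band)",.012,(210,262),(735,268))
show("shelf left side",.012,(190,242),(199,520))
show("handle bar",.076,(742,325),(708,560))
show("handle bar top z.083",.083,(740,322),(708,565))
show("lip outer front",.067,(272,369),(440,369))
show("mouth inner front",.060,(300,374),(415,374))
show("switch bottom edge",s["eef_pos"][2]-.042,(272,435),(425,433))
show("switch top edge",s["eef_pos"][2]+.026,(243,540),(455,540))
# full-res edge fit of lip & base: gray profile
i=cv2.imread("pics/w3.png",0);cv2.imwrite("pics/h.png",cv2.resize(i[120:200,195:300],None,fx=7,fy=7,interpolation=cv2.INTER_CUBIC))
E
```

```text
base front z12 [[0.5029, -0.1198, 0.012], [0.527, 0.0644, 0.012]] len 0.1857 ang 82.53 mid [ 0.515  -0.0277  0.012 ]
base front (lower px of band) [[0.5103, -0.1142, 0.012], [0.5343, 0.0625, 0.012]] len 0.1783 ang 82.29 mid [ 0.5223 -0.0259  0.012 ]
shelf left side [[0.5029, -0.1198, 0.012], [0.6014, -0.1332, 0.012]] len 0.0994 ang -7.77 mid [ 0.5521 -0.1265  0.012 ]
handle bar [[0.5411, 0.0384, 0.076], [0.6099, 0.0274, 0.076]] len 0.0698 ang -9.14 mid [0.5755 0.0329 0.076 ]
handle bar top z.083 [[0.5388, 0.0351, 0.083], [0.6082, 0.0248, 0.083]] len 0.0702 ang -8.43 mid [0.5735 0.0299 0.083 ]
lip outer front [[0.539, -0.0928, 0.067], [0.545, -0.0449, 0.067]] len 0.0482 ang 82.83 mid [ 0.542  -0.0688  0.067 ]
mouth inner front [[0.5428, -0.0855, 0.06], [0.5471, -0.0519, 0.06]] len 0.0339 ang 82.83 mid [ 0.5449 -0.0687  0.06  ]
switch bottom edge [[0.545, -0.0896, 0.1177], [0.549, -0.0537, 0.1177]] len 0.0361 ang 83.62 mid [ 0.547  -0.0717  0.1177]
switch top edge [[0.5443, -0.0888, 0.1857], [0.5486, -0.0541, 0.1857]] len 0.035 ang 82.85 mid [ 0.5464 -0.0715  0.1857]
```

View pics/h.png

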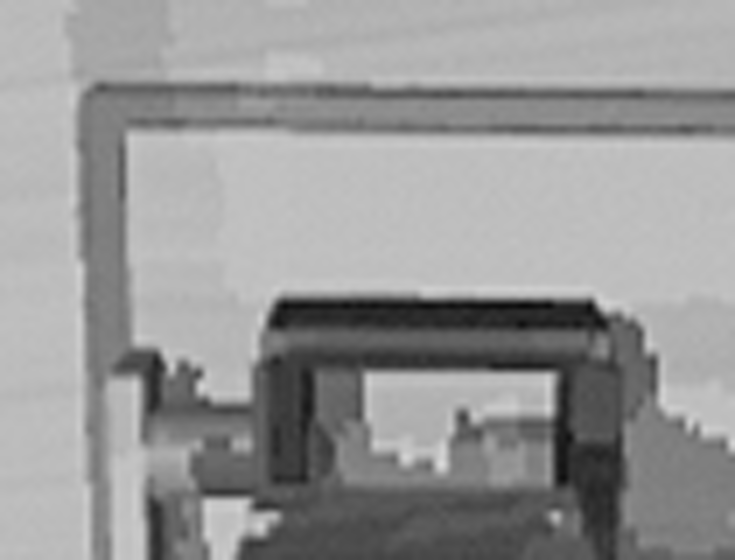

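```bash
python3 - <<'E'
from h import *
import pickle
s,c=pickle.load(open("w3.pkl","rb"))
a=np.radians(-7.4);ux=np.array([np.cos(a),np.sin(a)]);uy=np.array([-np.sin(a),np.cos(a)])
for C in ([.5625,-.070],):
    for n,x,y,z in(("outer base",22,25,30),("outer lip",22,25,67),("inner lip?",16,19,60),("floor",16,19,30)):
        P=[[*(np.array(C)-x/1000*ux+sg*y/1000*uy),z/1000] for sg in(-1,1)]
        print(n,((proj(c,P)-[195,120]+.5)*7-.5).round(0).tolist())
print("mm->crop px at z.067: ",7*278/ (s["eef_pos"][2]+.169-.067)/1000)
E
```

```text
outer base [[280.0, 298.0], [602.0, 299.0]]
outer lip [[261.0, 344.0], [627.0, 345.0]]
inner lip? [[308.0, 376.0], [578.0, 378.0]]
floor [[319.0, 336.0], [563.0, 337.0]]
mm->crop px at z.067:  7.435433293168479
```

{"op": "arm_command", "data": {
  "plan": [0, 0.12, 0, 0, 0, 0, 0, 0.233, 0, 0, 0, 0, 0, 0.233, 0, 0, 0, 0, 0, 0.233, 0, 0, 0, 0]
}}

```text
time_s: 6.2
eef_pos: [0.5625, -0.0715, 0.125]
ee_rot: [-90.0, 0.0, -7.1]
force: [-0.1, -0.2, 0.5]
gripper_width: 0.0354
```

```bash
python3 - <<'E'
from h import *
s=env.sense()
print(s["time_s"],np.round(s["eef_pos"],4),np.round(s["ee_rot"],2),s["gripper_width"],s["force"])
E
```

```text
6.2 [ 0.5625 -0.0715  0.125 ] [-9.002e+01  1.000e-02 -7.090e+00] 0.035386451845882044 [-0.07192313 -0.15984589  0.45956131]
```

{"op": "arm_command", "data": {
  "plan": [-0.004, 0.06, 0.006, 0, 0.001, 0, -0.004, 0.1, 0.006, 0, 0.001, 0, -0.004, 0.13, 0.006, 0, 0.001, 0, -0.004, 0.16, 0.006, 0, 0.001, 0, -0.004, 0.187, 0.006, 0, 0.001, 0, -0.004, 0.187, 0.006, 0, 0.001, 0]
}}

```text
time_s: 6.8
eef_pos: [0.5619, -0.0698, 0.0961]
ee_rot: [-90.0, 0.1, -7.2]
force: [-0.4, 0.4, -0.3]
gripper_width: 0.0359
```

{"op": "arm_command", "data": {
  "plan": [0, 0.03, 0, 0, 0, 0, 0, 0.06, 0, 0, 0, 0, 0, 0.09, 0, 0, 0, 0, 0, 0.12, 0, 0, 0, 0, 0, 0.15, 0, 0, 0, 0, 0, 0.16, 0, 0, 0, 0, 0, 0.16, 0, 0, 0, 0]
}}

```text
time_s: 7.5
eef_pos: [0.5615, -0.07, 0.0721]
ee_rot: [-90.0, 0.1, -7.2]
force: [-0.2, 0.3, -0.5]
gripper_width: 0.0355
```

```bash
python3 - <<'E'
from h import *
s=env.sense()
print(s["time_s"],np.round(s["eef_pos"],4),np.round(s["ee_rot"],2),s["gripper_width"],s["force"],s["wrist_torque"])
E
```

```text
7.5 [ 0.5615 -0.07    0.0721] [-9.002e+01  8.000e-02 -7.220e+00] 0.03551302321735587 [-0.23422472  0.32413052 -0.46556227] [ 0.25235471  0.1029459  -0.00207805]
```

{"op": "arm_command", "data": {
  "plan": [0, 0.007, 0, 0, 0, 0, 0, 0.013, 0, 0, 0, 0, 0, 0.013, 0, 0, 0, 0]
}}

```text
time_s: 7.8
eef_pos: [0.5617, -0.0699, 0.0719]
ee_rot: [-90.0, 0.1, -7.2]
force: [-4.2, 2.0, 12.7]
gripper_width: 0.0356
```

```bash
python3 - <<'E'
from h import *
s=env.sense();c=env.calibration("wrist");i=env.capture("wrist")
print(s["time_s"],np.round(s["eef_pos"],4),s["gripper_width"],s["force"])
t=env.capture("scene")
cv2.imwrite("pics/w4.png",i[:,:,::-1]);cv2.imwrite("pics/s4.png",t[:,:,::-1])
E
```

```text
7.8 [ 0.5617 -0.0699  0.0719] 0.035646734429599584 [-4.22025831  1.97994954 12.72147424]
```

Floor contact reads 12.7 N at exactly the seated height. Release, lift, and move over the handle.

{"op": "arm_command", "data": {
  "plan": [0, -0.013, 0, 0, 0, 0, 0, -0.013, 0, 0, 0, 0, 0, -0.013, 0, 0, 0, 0, 0, -0.013, 0, 0, 0, 0],
  "grip": 0.35
}}

```text
time_s: 8.3
eef_pos: [0.5621, -0.0699, 0.0724]
ee_rot: [-90.0, 0.0, -7.2]
force: [0.4, 0.3, -0.7]
gripper_width: 0.0596
```

{"op": "arm_command", "data": {
  "plan": [0, -0.1, 0, 0, 0, 0, 0, -0.3, 0, 0, 0, 0, 0, -0.467, 0, 0, 0, 0, 0, -0.467, 0.2, 0, 0, 0, 0, -0.467, 0.45, 0, 0, 0, 0, -0.467, 0.65, 0, 0, 0, 0, -0.467, 0.693, 0, 0, 0, 0, -0.467, 0.693, 0, 0, 0, 0, -0.467, 0.693, 0, 0, 0, 0, -0.467, 0.693, 0, 0, 0]
}}

```text
time_s: 9.3
eef_pos: [0.5752, 0.0312, 0.143]
ee_rot: [-90.0, -0.0, -7.4]
force: [-0.2, -0.9, 0.0]
gripper_width: 0.0598
```

```bash
python3 - <<'E'
from h import *
import pickle
s=env.sense();c=env.calibration("wrist");i=env.capture("wrist");t=env.capture("scene")
pickle.dump((s,c),open("w5.pkl","wb"));cv2.imwrite("pics/w5.png",i[:,:,::-1]);cv2.imwrite("pics/s5.png",t[:,:,::-1])
print(s["time_s"],np.round(s["eef_pos"],4),np.round(s["ee_rot"],2),np.round(s["q"],1),s["gripper_width"],s["force"])
a=cv2.resize(i[110:260,120:320,::-1],(800,600),interpolation=cv2.INTER_CUBIC)
b=cv2.resize(t[190:250,205:285,::-1],(320,240),interpolation=cv2.INTER_CUBIC);a[:240,:320]=b
cv2.imwrite("pics/i.png",cv2.convertScaleAbs(a,alpha=1.3))
E
```

```text
9.3 [0.5752 0.0312 0.143 ] [-9.004e+01 -1.000e-02 -7.370e+00] [-25.5  25.5  24.4 107.3 -13.3  50.   88. ] 0.05981430457141248 [-0.22683389 -0.85896225  0.04569344]
```

View pics/i.png

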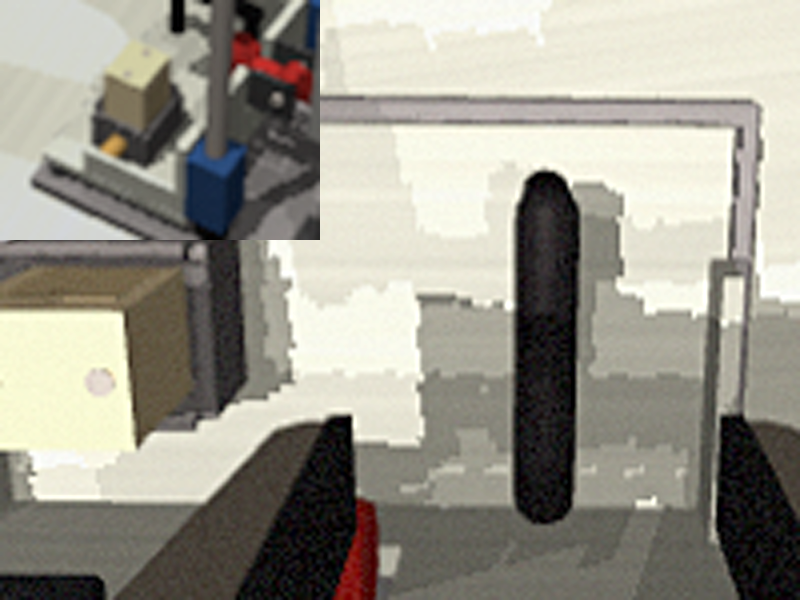

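Inset: the housing sits upright in the nest. The handle at (545,345) lies between the finger tips at (352) and (722). Descend and pinch it.

{"op": "arm_command", "data": {
  "plan": [0, 0.15, 0.008, 0, 0, 0, 0, 0.3, 0.008, 0, 0, 0, 0, 0.45, 0.008, 0, 0, 0, 0, 0.54, 0.008, 0, 0, 0, 0, 0.569, 0.008, 0, 0, 0, 0, 0.569, 0.008, 0, 0, 0, 0, 0.569, 0.008, 0, 0, 0]
}}

```text
time_s: 10.1
eef_pos: [0.5761, 0.0343, 0.0582]
ee_rot: [-90.0, -0.1, -7.2]
force: [0.3, -0.2, 0.6]
gripper_width: 0.0595
```

{"op": "arm_command", "data": {
  "plan": [0, 0, 0, 0, 0, 0, 0, 0, 0, 0, 0, 0, 0, 0, 0, 0, 0, 0, 0, 0, 0, 0, 0, 0, 0, 0, 0, 0, 0, 0, 0, 0, 0, 0, 0, 0, 0, 0, 0, 0, 0, 0],
  "grip": 1,
  "squeeze": 60
}}

```text
time_s: 10.8
eef_pos: [0.5753, 0.0333, 0.0574]
ee_rot: [-90.1, 0.0, -7.3]
force: [-0.9, -3.0, 1.9]
gripper_width: 0.0122
```

```bash
python3 - <<'E'
from h import *
s=env.sense()
print(s["time_s"],np.round(s["eef_pos"],4),np.round(s["ee_rot"],2),s["gripper_width"],s["force"],s["wrist_torque"])
a=env.capture("scene");cv2.imwrite("pics/s6.png",a[:,:,::-1])
# rung sight: orange rung ends? 
h=cv2.cvtColor(a,cv2.COLOR_RGB2HSV);m=((h[...,0]>10)&(h[...,0]<28)&(h[...,1]>140)&(h[...,2]>90)).astype(np.uint8)
n,l,st,ce=cv2.connectedComponentsWithStats(m)
print([(st[k,4],ce[k].round(1).tolist()) for k in range(1,n) if st[k,4]>3 and 230<ce[k][0]<330])
E
```

```text
10.8 [0.5753 0.0333 0.0574] [-9.007e+01  1.000e-02 -7.270e+00] 0.012200244724195699 [-0.87938381 -2.96323994  1.86845396] [-0.76352901  0.12668335 -0.04908082]
[(np.int32(4), [317.5, 168.5]), (np.int32(7), [296.0, 198.0]), (np.int32(7), [293.6, 213.7]), (np.int32(17), [233.1, 226.0])]
```

Handle gripped, 12 mm opening. Next, sight the rungs in one scene and top crop.

```bash
python3 - <<'E'
from h import *
a=cv2.imread("pics/scene0.png");t=cv2.imread("pics/top0.png");s6=cv2.imread("pics/s6.png")
k=cv2.INTER_CUBIC
A=cv2.resize(a[110:240,255:335],(369,600),interpolation=k)   # 4.615x
B=cv2.resize(t[55:175,215:335],(431,431),interpolation=k)     # 3.59x
C=cv2.resize(s6[150:240,210:330],(431,169*1),interpolation=k)[:169]
C=cv2.resize(s6[170:217,220:340],(431,169),interpolation=k)
cv2.imwrite("pics/j.png",cv2.convertScaleAbs(np.hstack([A,np.vstack([B,C])]),alpha=1.5))
ct=env.calibration("top");u=np.array([np.cos(np.radians(-7.4)),np.sin(np.radians(-7.4))])
E
```

```text
(no output)
```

View pics/j.png

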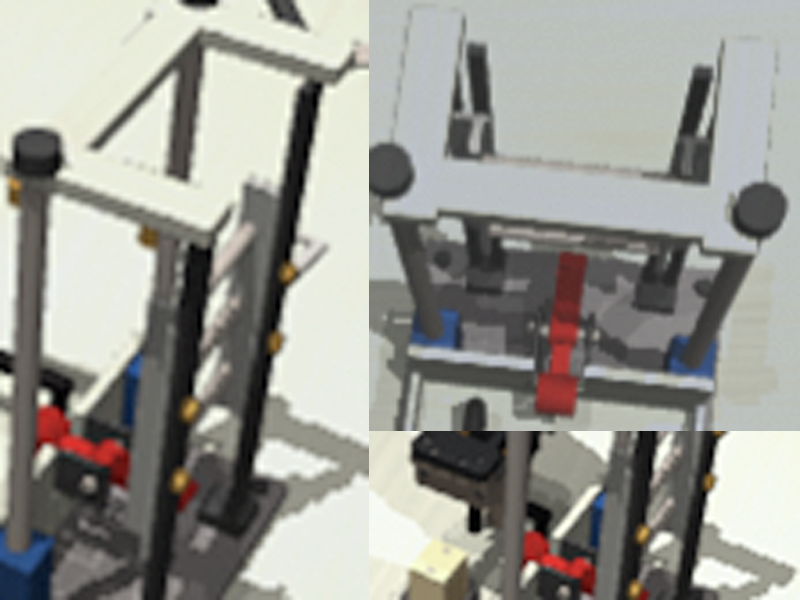

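The crop shows three light rungs between the side plates. In left-panel pixels they are about (215,270)–(250,232), (207,345)–(235,300) and (200,400)–(228,362). The lever nose is at (572,255) and the pivot near (563,330) in the top panel.

```bash
python3 - <<'E'
from h import *
cs=env.calibration("scene");ct=env.calibration("top")
a=np.radians(-7.4);ux=np.array([np.cos(a),np.sin(a),0]);uy=np.array([-np.sin(a),np.cos(a),0]);O=np.array([.646,-.0274,0])
T=lambda x,y:[(215+(x-369+.5)/3.592-.5,55+(y+.5)/3.592-.5)]
st=lambda P:((P-O)@np.c_[ux,uy]).round(4)
for n,p,z in(("nose",(572,255),.084),("nose",(572,255),.09),("pivot",(563,330),.09),("tail end",(555,412),.084)): print(n,st(plane(ct,T(*p),z)))
S=lambda x,y:[(255+(x+.5)/4.6125-.5,110+(y+.5)/4.615-.5)]
for xr in(.035,.045,.055):
  for n,ps in(("top",[(215,270),(250,232)]),("mid",[(207,345),(235,300)]),("low",[(200,400),(228,362)])):
    r=[]
    for p in ps:
        o,d=ray(cs,S(*p));nn=np.cross(d[0],uy);# nn.(O+xr ux + h z - o)=0
        r.append(round(float(-(nn@(O+xr*ux-o))/nn[2]),4))
    print(xr,n,r)
E
```

```text
nose [[ 0.0637 -0.0011]]
nose [[ 0.0615 -0.0011]]
pivot [[ 0.0102 -0.0008]]
tail end [[-0.0436 -0.0015]]
0.035 top [0.1855, 0.1775]
0.035 mid [0.1256, 0.1316]
0.035 low [0.0798, 0.0775]
0.045 top [0.21, 0.2024]
0.045 mid [0.1526, 0.1584]
0.045 low [0.1086, 0.1065]
0.055 top [0.2346, 0.2272]
0.055 mid [0.1796, 0.1852]
0.055 low [0.1375, 0.1354]
```

```bash
python3 - <<'E'
from h import *
ct=env.calibration("top")
a=np.radians(-7.4);ux=np.array([np.cos(a),np.sin(a),0]);uy=np.array([-np.sin(a),np.cos(a),0]);O=np.array([.646,-.0274,0])
t=cv2.imread("pics/top0.png",0)
for col in(256,262,277,285,292):print(col,t[105:132,col].tolist())
for row in(117,118,119,120,121,122,123):
    print(row,[((plane(ct,[(280,row)],z)[0]-O)@ux).round(4) for z in(.1,.15,.20,.22,.24)])
E
```

```text
256 [127, 126, 127, 127, 127, 127, 127, 127, 128, 125, 106, 54, 50, 82, 108, 81, 78, 109, 117, 79, 53, 50, 51, 51, 51, 51, 51]
262 [127, 127, 127, 126, 127, 127, 127, 127, 127, 128, 120, 88, 51, 53, 80, 101, 81, 63, 73, 71, 55, 51, 50, 50, 51, 52, 51]
277 [127, 127, 127, 126, 126, 126, 128, 127, 127, 127, 127, 128, 113, 59, 50, 61, 66, 57, 53, 67, 81, 70, 60, 58, 58, 59, 58]
285 [126, 126, 127, 127, 126, 127, 127, 127, 127, 127, 128, 128, 127, 109, 52, 49, 61, 64, 51, 69, 109, 116, 78, 59, 58, 59, 67]
292 [123, 127, 127, 127, 127, 127, 127, 128, 127, 127, 127, 127, 127, 124, 101, 52, 43, 54, 66, 74, 75, 88, 69, 46, 27, 26, 27]
117 [np.float64(0.0811), np.float64(0.062), np.float64(0.0429), np.float64(0.0353), np.float64(0.0277)]
118 [np.float64(0.0787), np.float64(0.0598), np.float64(0.0408), np.float64(0.0332), np.float64(0.0256)]
119 [np.float64(0.0763), np.float64(0.0575), np.float64(0.0387), np.float64(0.0312), np.float64(0.0236)]
120 [np.float64(0.0738), np.float64(0.0552), np.float64(0.0365), np.float64(0.0291), np.float64(0.0216)]
121 [np.float64(0.0714), np.float64(0.0529), np.float64(0.0344), np.float64(0.027), np.float64(0.0196)]
122 [np.float64(0.069), np.float64(0.0506), np.float64(0.0323), np.float64(0.0249), np.float64(0.0176)]
123 [np.float64(0.0665), np.float64(0.0484), np.float64(0.0302), np.float64(0.0229), np.float64(0.0156)]
```

Estimate: the lowest rung is at about 0.12 m. Raising by 93 mm puts the pivot about 57 mm above it. That clears the 39 mm trip point and stays short of the wedge zone of the second rung. Lifting now.

{"op": "arm_command", "data": {
  "plan": [0, -0.02, 0, 0, 0, 0, 0, -0.06, 0, 0, 0, 0, 0, -0.1, 0, 0, 0, 0, 0, -0.15, 0, 0, 0, 0, 0, -0.2, 0, 0, 0, 0, 0, -0.25, 0, 0, 0, 0, 0, -0.3, 0, 0, 0, 0, 0, -0.3, 0, 0, 0, 0]
}}

```text
time_s: 11.65
eef_pos: [0.5753, 0.0333, 0.1023]
ee_rot: [-90.1, -0.0, -7.3]
force: [1.8, -5.6, -8.1]
gripper_width: 0.0122
```

```bash
cat > red.py <<'E'
from h import *
import sys
s=env.sense();print(s["time_s"],np.round(s["eef_pos"],4),np.round(s["ee_rot"],1),s["gripper_width"].__round__(4),np.round(s["force"],1))
for n in("scene","top"):
    a=env.capture(n);cv2.imwrite(f"pics/{n}_{sys.argv[1]}.png",a[:,:,::-1]);h=cv2.cvtColor(a,cv2.COLOR_RGB2HSV)
    m=(((h[...,0]<8)|(h[...,0]>172))&(h[...,1]>130)&(h[...,2]>40)).astype(np.uint8);m[:,:200]=0;m[:,335:]=0;m[:60]=0
    k,l,st,ce=cv2.connectedComponentsWithStats(m);print(n,[(st[j].tolist(),ce[j].round(1).tolist()) for j in range(1,k) if st[j,4]>3])
E
python3 red.py lift45
```

```text
11.65 [0.5753 0.0333 0.1023] [-90.1  -0.   -7.3] 0.0122 [ 1.8 -5.6 -8.1]
scene [([264, 185, 20, 19, 143], [273.3, 193.3]), ([295, 203, 4, 6, 16], [296.5, 205.5])]
top [([262, 124, 13, 35, 260], [269.0, 141.7])]
```

{"op": "arm_command", "data": {
  "plan": [0, -0.03, 0, 0, 0, 0, 0, -0.07, 0, 0, 0, 0, 0, -0.12, 0, 0, 0, 0, 0, -0.167, 0, 0, 0, 0, 0, -0.167, 0, 0, 0, 0]
}}

```text
time_s: 12.25
eef_pos: [0.5752, 0.0333, 0.1272]
ee_rot: [-90.1, 0.0, -7.3]
force: [1.4, -5.6, -7.5]
gripper_width: 0.0125
```

```bash
python3 red.py lift70; python3 - <<'E'
import cv2,numpy as np
for n in("scene","top"):
    a=cv2.imread(f"pics/{n}0.png");h=cv2.cvtColor(a,cv2.COLOR_BGR2HSV)
    m=(((h[...,0]<8)|(h[...,0]>172))&(h[...,1]>130)&(h[...,2]>40)).astype(np.uint8);m[:,:200]=0;m[:,335:]=0;m[:60]=0
    k,l,st,ce=cv2.connectedComponentsWithStats(m);print(n,0,[(st[j].tolist(),ce[j].round(1).tolist()) for j in range(1,k) if st[j,4]>3])
E
```

```text
12.25 [0.5752 0.0333 0.1272] [-90.1   0.   -7.3] 0.0125 [ 1.4 -5.6 -7.5]
scene [([264, 172, 21, 28, 219], [273.1, 183.3])]
top [([262, 124, 13, 32, 279], [269.1, 140.9])]
scene 0 [([263, 198, 20, 17, 132], [272.3, 205.7]), ([294, 214, 4, 6, 12], [295.4, 216.5])]
top 0 [([262, 126, 13, 44, 318], [268.5, 149.4])]
```

{"op": "arm_command", "data": {
  "plan": [0, -0.03, 0, 0, 0, 0, 0, -0.07, 0, 0, 0, 0, 0, -0.12, 0, 0, 0, 0, 0, -0.153, 0, 0, 0, 0, 0, -0.153, 0, 0, 0, 0]
}}

```text
time_s: 12.85
eef_pos: [0.5752, 0.0333, 0.15]
ee_rot: [-90.1, -0.0, -7.3]
force: [4.2, -5.1, -8.7]
gripper_width: 0.0129
```

```bash
python3 red.py lift93; python3 - <<'E'
import sys;sys.path.insert(0,'.')
from h import *
# predicted level lever: nose/pivot/tail pixel for each H, both cams
a=np.radians(-7.4);ux=np.array([np.cos(a),np.sin(a),0]);O=np.array([.646,-.0274,0]);z=np.array([0,0,1])
P=lambda r,H,th:O+.009*ux+(.084+H)*z+r*(np.cos(th)*ux-np.sin(th)*z)
for n in("scene","top"):
    c=env.calibration(n)
    for H in(0,.045,.07,.093):
        print(n,H,[(round(np.degrees(th)),proj(c,[P(.055,H,th),P(-.053,H,th)]).round(0).tolist()) for th in(0,.4,.8)])
E
```

```text
12.85 [0.5752 0.0333 0.15  ] [-90.1  -0.   -7.3] 0.0129 [ 4.2 -5.1 -8.7]
scene [([264, 171, 22, 19, 138], [274.4, 179.4]), ([297, 189, 5, 6, 15], [298.7, 190.9])]
top [([262, 119, 14, 34, 265], [269.4, 135.5]), ([264, 159, 8, 1, 8], [267.5, 159.0])]
scene 0 [(0, [[296.0, 217.0], [259.0, 202.0]]), (23, [[293.0, 222.0], [261.0, 197.0]]), (46, [[289.0, 225.0], [265.0, 194.0]])]
scene 0.045 [(0, [[297.0, 205.0], [260.0, 190.0]]), (23, [[295.0, 210.0], [262.0, 185.0]]), (46, [[290.0, 213.0], [266.0, 181.0]])]
scene 0.07 [(0, [[299.0, 198.0], [260.0, 183.0]]), (23, [[296.0, 203.0], [262.0, 177.0]]), (46, [[291.0, 206.0], [267.0, 174.0]])]
scene 0.093 [(0, [[300.0, 191.0], [261.0, 176.0]]), (23, [[297.0, 197.0], [263.0, 170.0]]), (46, [[292.0, 200.0], [267.0, 167.0]])]
top 0 [(0, [[271.0, 125.0], [266.0, 169.0]]), (23, [[270.0, 130.0], [266.0, 166.0]]), (46, [[270.0, 137.0], [267.0, 159.0]])]
top 0.045 [(0, [[271.0, 119.0], [266.0, 165.0]]), (23, [[271.0, 124.0], [266.0, 161.0]]), (46, [[270.0, 131.0], [267.0, 154.0]])]
top 0.07 [(0, [[272.0, 115.0], [266.0, 162.0]]), (23, [[271.0, 120.0], [266.0, 158.0]]), (46, [[270.0, 128.0], [267.0, 150.0]])]
top 0.093 [(0, [[272.0, 111.0], [266.0, 160.0]]), (23, [[271.0, 116.0], [267.0, 155.0]]), (46, [[271.0, 124.0], [267.0, 147.0]])]
```

The lever was level at 45 mm, tipped at 70 mm and level again at 93 mm. So the rung is at about 0.137 m and has only just been passed. I'll raise another 12 mm for margin, then lower slowly.

{"op": "arm_command", "data": {
  "plan": [0, -0.03, 0, 0, 0, 0, 0, -0.06, 0, 0, 0, 0, 0, -0.08, 0, 0, 0, 0, 0, -0.08, 0, 0, 0, 0, 0, -0.06, 0, 0, 0, 0, 0, -0.03, 0, 0, 0, 0, 0, 0, 0, 0, 0, 0, 0, 0.03, 0, 0, 0, 0, 0, 0.05, 0, 0, 0, 0, 0, 0.05, 0, 0, 0, 0]
}}

```text
time_s: 13.95
eef_pos: [0.5752, 0.0333, 0.1416]
ee_rot: [-90.1, 0.0, -7.3]
force: [3.6, -5.8, -8.6]
gripper_width: 0.0123
```

```bash
python3 red.py low85
```

```text
13.95 [0.5752 0.0333 0.1416] [-90.1   0.   -7.3] 0.0123 [ 3.6 -5.8 -8.6]
scene [([264, 174, 22, 18, 141], [274.2, 181.9]), ([297, 190, 4, 6, 16], [298.2, 192.6])]
top [([262, 119, 14, 35, 271], [269.3, 136.3]), ([264, 160, 8, 1, 8], [267.5, 160.0])]
```

Lever is level at H = 84 mm. Lowering on towards about 63 mm.

{"op": "arm_command", "data": {
  "plan": [0, 0.03, 0, 0, 0, 0, 0, 0.06, 0, 0, 0, 0, 0, 0.085, 0, 0, 0, 0, 0, 0.1, 0, 0, 0, 0, 0, 0.1, 0, 0, 0, 0]
}}

```text
time_s: 14.55
eef_pos: [0.5752, 0.0333, 0.1267]
ee_rot: [-90.1, 0.0, -7.3]
force: [2.9, -5.5, -8.0]
gripper_width: 0.0126
```

{"op": "arm_command", "data": {
  "plan": [0, 0.008, 0, 0, 0, 0, 0, 0.016, 0, 0, 0, 0, 0, 0.02, 0, 0, 0, 0, 0, 0.02, 0, 0, 0, 0]
}}

```text
time_s: 14.95
eef_pos: [0.5752, 0.0333, 0.1239]
ee_rot: [-90.1, 0.0, -7.3]
force: [2.9, -4.2, -8.1]
gripper_width: 0.0122
```

{"op": "arm_command", "data": {
  "plan": [0, 0.008, 0, 0, 0, 0, 0, 0.013, 0, 0, 0, 0, 0, 0.013, 0, 0, 0, 0]
}}

```text
time_s: 15.25
eef_pos: [0.5752, 0.0333, 0.122]
ee_rot: [-90.1, 0.0, -7.3]
force: [1.9, -4.9, -8.0]
gripper_width: 0.0124
```

H = 64.6 mm and still carrying the weight. Lowering in small steps.

{"op": "arm_command", "data": {
  "plan": [0, 0.008, 0, 0, 0, 0, 0, 0.013, 0, 0, 0, 0, 0, 0.013, 0, 0, 0, 0]
}}

```text
time_s: 15.55
eef_pos: [0.5752, 0.0333, 0.1201]
ee_rot: [-90.1, 0.0, -7.3]
force: [2.8, -4.9, -8.1]
gripper_width: 0.0126
```

{"op": "arm_command", "data": {
  "plan": [0, 0.007, 0, 0, 0, 0, 0, 0.01, 0, 0, 0, 0, 0, 0.01, 0, 0, 0, 0]
}}

```text
time_s: 15.85
eef_pos: [0.5752, 0.0333, 0.1193]
ee_rot: [-90.1, 0.0, -7.3]
force: [1.0, -5.3, -1.5]
gripper_width: 0.0125
```

```bash
python3 red.py low61
```

```text
15.85 [0.5752 0.0333 0.1193] [-90.1   0.   -7.3] 0.0125 [ 1.  -5.3 -1.5]
scene [([264, 180, 21, 19, 138], [273.7, 188.4]), ([296, 197, 4, 7, 10], [297.7, 199.9])]
top [([262, 119, 14, 38, 289], [269.3, 137.9])]
```

The weight came off at H ≈ 62 mm with the lever level, which matches the lowest rung. Ease down slightly, open, then withdraw.

{"op": "arm_command", "data": {
  "plan": [0, 0.002, 0, 0, 0, 0, 0, 0.004, 0, 0, 0, 0, 0, 0.004, 0, 0, 0, 0]
}}

```text
time_s: 16.25
eef_pos: [0.5753, 0.0333, 0.1192]
ee_rot: [-90.1, 0.0, -7.3]
force: [-0.1, -4.9, 1.4]
gripper_width: 0.0125
```

{"op": "arm_command", "data": {
  "plan": [0, 0, 0, 0, 0, 0, 0, 0, 0, 0, 0, 0, 0, 0, 0, 0, 0, 0, 0, 0, 0, 0, 0, 0, 0, 0, 0, 0, 0, 0],
  "grip": 0.5
}}

```text
time_s: 16.75
eef_pos: [0.5754, 0.035, 0.1189]
ee_rot: [-90.0, 0.0, -7.2]
force: [0.4, -0.2, -0.2]
gripper_width: 0.0458
```

```bash
python3 red.py rel
```

```text
16.75 [0.5754 0.035  0.1189] [-90.    0.   -7.2] 0.0458 [ 0.4 -0.2 -0.2]
scene [([264, 180, 21, 19, 139], [273.7, 188.6]), ([296, 197, 4, 7, 11], [297.7, 199.6])]
top [([262, 119, 14, 38, 275], [269.5, 137.4])]
```

{"op": "arm_command", "data": {
  "plan": [0, -0.1, 0, 0, 0, 0, 0, -0.25, 0, 0, 0, 0, 0, -0.45, 0, 0, 0, 0, 0, -0.7, 0, 0, 0, 0, -0.3, -0.7, 0, 0, 0, 0, -0.6, -0.7, 0, 0, 0, 0, -0.9, -0.7, 0, 0, 0, 0, -0.9, -0.7, 0, 0, 0, 0, -0.9, -0.7, 0, 0, 0, 0]
}}

```text
time_s: 17.75
eef_pos: [0.4418, 0.0518, 0.2253]
ee_rot: [-89.9, -0.1, -7.2]
force: [0.7, -0.0, 0.3]
gripper_width: 0.0461
```

```bash
python3 red.py end; python3 - <<'E'
import cv2,numpy as np
k=cv2.INTER_CUBIC
s=cv2.imread("pics/scene_end.png");t=cv2.imread("pics/top_end.png")
A=cv2.resize(s[120:270,215:335],(480,600),interpolation=k);B=cv2.resize(t[90:230,205:315],(320,407),interpolation=k)
C=cv2.resize(t[120:270,120:320],(320,193),interpolation=k)
cv2.imwrite("pics/k.png",cv2.convertScaleAbs(np.hstack([A,np.vstack([B,C])]),alpha=1.5))
E
```

```text
17.75 [0.4418 0.0518 0.2253] [-89.9  -0.1  -7.2] 0.0461 [ 0.7 -0.   0.3]
scene [([264, 180, 21, 19, 138], [273.7, 188.6]), ([296, 197, 4, 7, 11], [297.7, 199.6])]
top [([262, 119, 14, 45, 352], [268.9, 142.5])]
```

View pics/k.png

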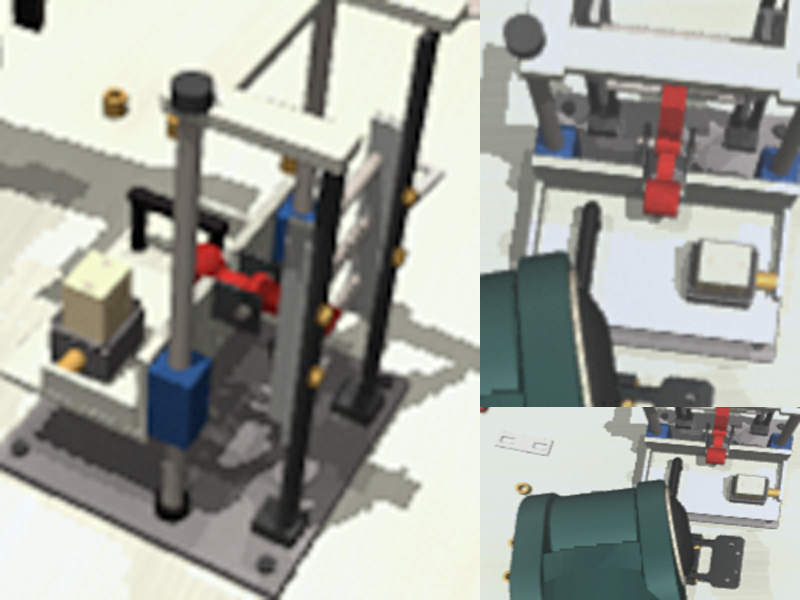

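The final view shows the carriage hanging. The lever is level with its nose at (330,318) on the lowest visible rung, the housing sits in the nest at (95,300), and the robot is clear. Handing in.

```bash
python3 -c "
from station import env
print(env.hand_in())"
```

```text
the job is handed in; nothing more can be done
None
```

The carriage now hangs by its level red lever on the lowest rung, with the largest cream housing seated in the nest. I handed the job in at about 18 s; the hand-in gave no verdict.

- **Housing:** It was pushed past the side ball. At seated height the force fell back to about 0 N, then rose to 12.7 N on a further small push, with the underside at the nest floor's height. I did not see the click force itself.
- **Raising:** The lever was level at 45 mm, tipped at 70 mm and level again at 93 mm. I went about 12 mm further for margin before lowering.
- **Hanging:** I lowered the carriage in steps of 1–3 mm over the last stretch. Its weight came off at about 62 mm, which puts the rung's axis at about 136 mm. My first estimate from the pictures was about 120 mm, too low, and the feel and lever readings corrected it.
- **Final checks:** After letting go and withdrawing, the lever had not moved in the scene camera and the measured force was about 0 N. I never went near the bushes or the striker plate. In the last picture the striker and one bush are clearly visible in place. The other two bushes were mostly hidden by the arm.

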